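# Index the stop turret and test a coil spring

## Robot

A 6-joint arm with a two-finger parallel gripper is mounted at the origin on the work surface. World frame = base frame: x ahead of the robot, y to its left, z up, the work surface at z = 0. Lengths are in mm, angles in rad, forces in N, time in s.
With the tool pointing down it reaches from about 300 to 775 mm from the base axis. Payload 14.6 kg.
Tool frame: the origin (TCP) lies midway between the tips of the shut fingers; the grasp point (between the pads) lies behind it (manip.grip_depth is the z of the grasp point in the tool frame, in mm); z points along the fingers, y is the line along which they close (so a half turn about z gives the same grasp; the last joint's range is limited). The gripper opens to 94 mm and grips with 3 to 60 N. Pads are 16 mm wide; open, the fingers measure 119 mm over their backs; the gripper's body (75 mm by 177 mm) begins 78 mm behind the grasp point.
Start: joints at [-1.401, 0.3, 1.521, -0, 1.321, -0.067], TCP at [129.02, -534.643, 205.446] pointing down, gripper open.
Joint ranges: [-3.03, 3.03], [-0.79, 2.21], [0.23, 2.52], [-1.04, 4.18], [0, 3.07], [-2.55, 2.55]. Speed limits (rad/s): [2.22, 2.22, 2.57, 3.14, 3.14, 3.14].

## Interface

Orientations are given as [roll, pitch, yaw] about the fixed x, y, z axes, in that order (R = Rz(yaw) Ry(pitch) Rx(roll)).
In Python, from cell import manip gives the robot as it stands.
- The arm moves only by the shell command python3 -m creep [OPENING] [FORCE], which reads ROWS from standard input. ROWS is a JSON list of rows, 1 to 5 of them, each written [[dx, dy, dz], [rx, ry, rz]]: dx, dy, dz in shares of 75 cm (1.0 is 75 cm), then a rotation vector rx, ry, rz in a scale on which 1.0 is 4 rad; each row is the pose to reach, as a shift and turn from the pose commanded when the command began, along the tool's axes at that moment; what a row does not reach only later rows make up. A row lasts 1/10 s, in which the tool goes at most 50 mm and 0.15 rad, less where a joint would pass 70% of its speed; a pose out of reach is approached as far as the arm can. OPENING is the finger opening in mm, set as the command begins (- or left out keeps the last). The fingers move at their own pace and stop on an object; FORCE is the grip in N (left out, the last holds). Time passes only in rows, so rows that do not move let the fingers close. It prints the time, the measured TCP pose, the force, the opening and the grip force at its end. Shift and turn numbers lie between -1 and 1, and a call with a number outside is refused. Input that does not fit is refused with a message, and nothing moves.
- manip.read_state(): the state, without advancing time (a new reading comes with each control period).
- manip.camera(name): name is "side" or "top" or "wrist"; returns (picture, depth): 480x640x3 uint8, red, green, blue; 480x640 float32, mm along the optical axis (not along the pixel's ray), 0 where there is no reading.
- manip.camera_info(name): a dict with "K" (3x3 intrinsics, pixels), "rvec" (rotation vector, rad) and "tvec" (3), from world to camera coordinates, as OpenCV has them; the wrist camera has in their place "mount" (4x4, takes a point from camera to tool coordinates, whose origin is the TCP and whose axes are the flange's). Camera axes: x right, y down, z forward; pixel columns grow to the right and rows downward; lengths in mm; the calibration is good to about 2 mm. The wrist camera is an equidistant fisheye: a pixel r from the principal point sees the ray r / f radians off the axis. A picture is of the moment at which its call begins: read the wrist's pose just before it. camera_info takes no time and is no camera call.
- manip.sign_off(): hands the job in; it is judged then, once.
The state is a dict: "clock": time; "joints": joint angles; "qd": joint speeds; "effort": joint torques, N m; "eef_pos": TCP position; "eef_rot": TCP orientation; "wrist_force": force on the tool from outside, world axes, zero at the start; "moment": the same for the moment, N m; "finger_gap": finger opening in mm; "finger_force": force on a finger pad.
Only numpy, scipy, OpenCV 4.12 (cv2) and the standard library are available. Lean on these libraries where they do the work, as an engineer would, in place of code of your own. Each camera call takes 0.05 s, during which the arm holds its last target. There are 200 camera calls.

## Task

The coil spring standing in the green bench spring tester has to be checked at a shorter test length: turn the stop turret by its black bar handle four clicks clockwise (seen from above) from where it stands now, and leave it sitting in that click. Then press the hand lever down until the steel finger on the ram comes to rest firmly on the brass stop screw below it, hold it there a good second so that the force gauge can be read, and ease the lever back up to its top without letting it fly up. Leave the other things on the bench where they are.

Things in the scene. Friction and masses are not known exactly. Their poses are not given: they have to be found in the camera images.
- tester: Green cast bench spring tester, bolted down. Origin: bench level under the ram axis; x away from the operator, y to the turret side, z up. Base 210 x 160 x 35 mm plus a turret side out to y = 225. Head over the pan: x -21 to 105, y -35 to 35, z 174 to 250 mm; ram top at z 302 when up. Coil spring on the pan; round force gauge at x 30, y -130, up to z 115 mm.
- turret: Stop turret: aluminium disc 144 mm across, 14 thick, on a vertical axis at tester x 0, y 140. Origin: axis, disc underside, 62 mm above the bench; x points away from the pointer end of the bar. It clicks every 30 degrees (peak 0.2 N m) and drops into the click by itself past half way; clockwise from above makes its yaw fall. Starts 0 to 2 clicks from its anticlockwise end stop; 7 clicks in all.
- turret_axis (a point): Point on the turret axis, at the top of the black bar handle, 128 mm above the bench. The bar is 90 mm long, 16 thick, 26 high (102 to 128 mm above the bench), centred on the axis over a hub 40 mm across. Eight brass stop screws, 13 mm thick, stand round it 60 mm from the axis, 30 degrees apart; their tops are 94 to 108 mm above the bench.
- turret_pointer (a point): End of the bar handle that bears a white line, 43 mm from the axis, at the bar's top. At the start it points to the operator's side or up to 60 degrees clockwise of that (tester -x towards +y).
- ram: Square steel ram with a round upper platen 60 mm across, driven down 3 mm per 0.1 rad of lever. Origin: centre of the platen's underside, 126 mm above the bench when up. A dark arm runs from it 89 mm towards the turret, 140 to 154 mm above the bench when up; the steel stop finger (12 mm thick) hangs from its end, over the screw in use, its tip 122 mm above the bench when up.
- lever (a joint): Hand lever on the side away from the turret, in rad: 0 at its top (rod 0.45 rad above level, towards the operator), growing as it is pressed down. The finger meets the screw at about 0.73, 0.80 or 0.87 rad after the right turn. A spring returns it: about 3 N at the grip near the top, about 12 N just before the stop; let go, it flies up (faster than 3 rad/s counts as flying up).
- lever_grip (a point): Centre of the black cross grip at the lever's end: a level cylinder 22 mm across and 104 long, along tester y, 170 mm from the pivot; about 284 mm above the bench at the top and 140 to 165 mm at the stop. Free to press from above.
- lever_pivot (a point): Centre of the lever's hub, 210 mm above the bench, at tester x 42, y -58 mm. The lever turns about tester y in the upright plane through this point.
- grinder: Loose bystander: blue and silver angle grinder with a yellow guard, lying, 300 x 120 x 73 mm, about 1.6 kg. Origin: middle of its length at bench level; long side along its x.
- socket_case: Loose bystander: open black socket set, 160 x 210 x 36 mm, 0.9 kg. Origin: centre of its underside.
- screwdriver: Loose bystander: screwdriver with a red handle, 200 mm long, 26 mm high, lying along its x in front of the turret. Origin: its middle, bench level.
- tape_roll: Loose bystander: roll of yellow tape, 72 mm across, 20 mm high, lying flat right of the lever. Origin: centre of its underside.

How it is judged:
By the outcome, as a careful person would: the job done as asked, in the order asked, and still so for the second after the job is handed in, with the robot touching nothing.
It also fails if it takes over 61 s, if anything falls off the work surface, if the arm or the gripper's body presses on something with over 40 N, if the wrist force passes 120 N, or if a joint passes its speed limit or range.

## Working session

There is one attempt and no reset: what is moved stays moved. The work goes in short steps, Python scripts to look and compute and a shell command to move; the robot and the scene stay as the last step left them, time stands still between calls to the robot, and variables do not carry over. Pictures are saved under pics/ and viewed, at most 11 in all, crops included, and the job is handed in when it is done.

```bash
ls; mkdir -p pics; cat > h.py <<'E'
import numpy as np, cv2
from scipy.spatial.transform import Rotation as R
from cell import manip
def cam(n):
    i=manip.camera_info(n);K=np.array(i["K"]);Rm=cv2.Rodrigues(np.array(i["rvec"],float))[0];t=np.array(i["tvec"],float).ravel();return K,Rm,t
def world(n,u,v,d):
    K,Rm,t=cam(n);p=np.linalg.inv(K)@np.array([u,v,1.])*d;return Rm.T@(p-t)
def plane(n,u,v,z):
    K,Rm,t=cam(n);r=Rm.T@np.linalg.inv(K)@np.array([u,v,1.]);c=-Rm.T@t;return c+r*(z-c[2])/r[2]
def proj(n,p):
    K,Rm,t=cam(n);q=K@(Rm@np.array(p,float)+t);return q[:2]/q[2]
def snap(n,f):
    a,d=manip.camera(n);cv2.imwrite(f"pics/{f}.png",a[:,:,::-1]);np.save(f"pics/{f}.npy",d);return a,d
E
python3 - <<'E'
from h import *
snap("top","top0");snap("side","side0")
for n in("top","side"):
    K,Rm,t=cam(n);print(n,K[0,0],-Rm.T@t)
print(manip.grip_depth,manip.read_state())
E
```

```text
pics
top 443.7755405705217 [ 358.79192782   58.02689848 1311.98321405]
side 442.5225379380003 [-17.77517085 605.4543488  732.18559198]
-18.8 {'clock': 0.1, 'joints': array([-1.40058115e+00,  3.00413490e-01,  1.52150070e+00, -1.03123840e-06,
        1.32071825e+00, -6.65936941e-02]), 'qd': array([-3.68949467e-05, -4.54546305e-04, -2.29167891e-03, -1.14601541e-04,
        4.77896477e-04, -2.61157556e-03]), 'effort': array([ 9.56664808e-04, -5.32643723e+01, -3.53283799e+01,  7.09592854e-02,
        2.35332007e-02, -3.94556946e-05]), 'eef_pos': array([ 128.99160329, -534.41978234,  204.95193773]), 'eef_rot': array([-3.14055511e+00, -6.81952745e-05,  2.36809094e-01]), 'wrist_force': array([ 0.11912682, -0.99763032,  0.24264679]), 'moment': array([-0.01423945, -0.02166811, -0.01315346]), 'finger_force': 0.0, 'finger_gap': 93.77333816730001}
```

View pics/top0.png

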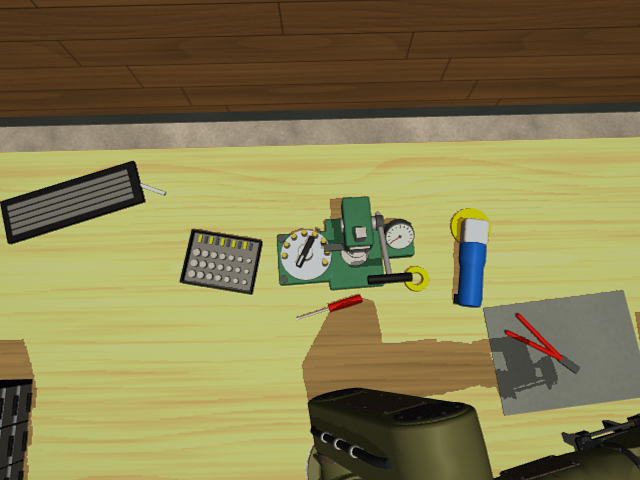

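View pics/side0.png

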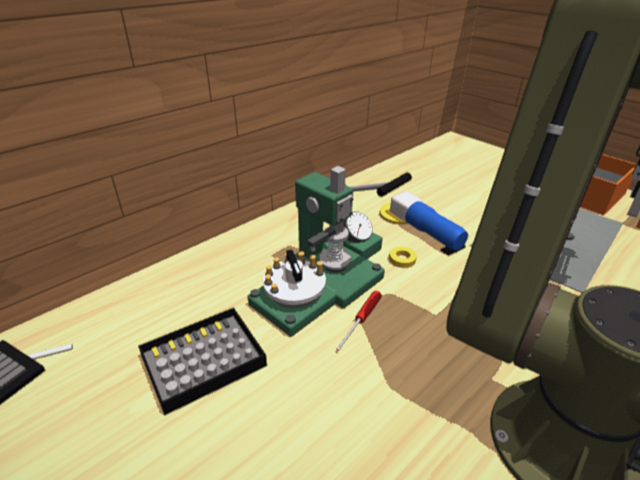

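The top view shows the turret near (305,254), the ram top near (360,232) and the grip near (390,279). In the side view the turret is near (294,277) and the grip near (395,184). I'll enlarge both views next.

```bash
python3 - <<'E'
from h import *
a=cv2.imread("pics/top0.png")[190:300,270:430];b=cv2.imread("pics/side0.png")[160:330,245:415]
a=cv2.resize(a,None,fx=5,fy=5,interpolation=cv2.INTER_CUBIC);cv2.imwrite("pics/c1.png",a)
b=cv2.resize(b,None,fx=3.5,fy=3.5,interpolation=cv2.INTER_CUBIC);cv2.imwrite("pics/c2.png",b)
d=np.load("pics/top0.npy")
img=cv2.imread("pics/top0.png");hsv=cv2.cvtColor(img,cv2.COLOR_BGR2HSV)
# heights map in tester region
K,Rm,t=cam("top");v,u=np.mgrid[190:300,270:430];P=np.stack([u,v,np.ones_like(u)],-1)@np.linalg.inv(K).T*d[190:300,270:430,None];W=(P-t)@Rm
np.save("pics/W.npy",W)
for lo,hi,dark in((66,86,0),(110,140,1),(285,320,0),(255,300,1)):
    m=(W[...,2]>lo)&(W[...,2]<hi)&(d[190:300,270:430]>0)
    if dark:m&=hsv[190:300,270:430,2]<70
    n,l,s,c=cv2.connectedComponentsWithStats(m.astype(np.uint8))
    for i in range(1,n):
        if s[i,4]>25:
            q=W[l==i];print(lo,dark,s[i,4],c[i]+[270,190],q.mean(0).round(1),q.min(0).round(),q.max(0).round())
E
```

```text
66 0 1458 [305.07544582 256.82921811] [580.2 116.7  76.4] [517.  43.  66.] [659. 185.  86.]
66 0 274 [399.90510949 238.28467153] [ 626.7 -154.3   76.6] [ 609. -195.   66.] [ 643. -111.   86.]
110 1 158 [305.68987342 249.79113924] [590.3 112.2 127.5] [545.  89. 113.] [629. 139. 134.]
285 0 122 [360.67213115 232.90983607] [593.4 -24.9 300.6] [582. -37. 285.] [607. -13. 308.]
285 0 409 [389.8190709  278.01222494] [486.8 -88.4 292.5] [ 474. -141.  285.] [500. -38. 299.]
255 1 37 [358.94594595 238.62162162] [584.5 -21.9 279.1] [582. -35. 258.] [597. -13. 300.]
255 1 392 [388.79591837 278.09183673] [486.6 -86.  292.6] [ 474. -138.  281.] [500. -37. 299.]
```

View pics/c1.png

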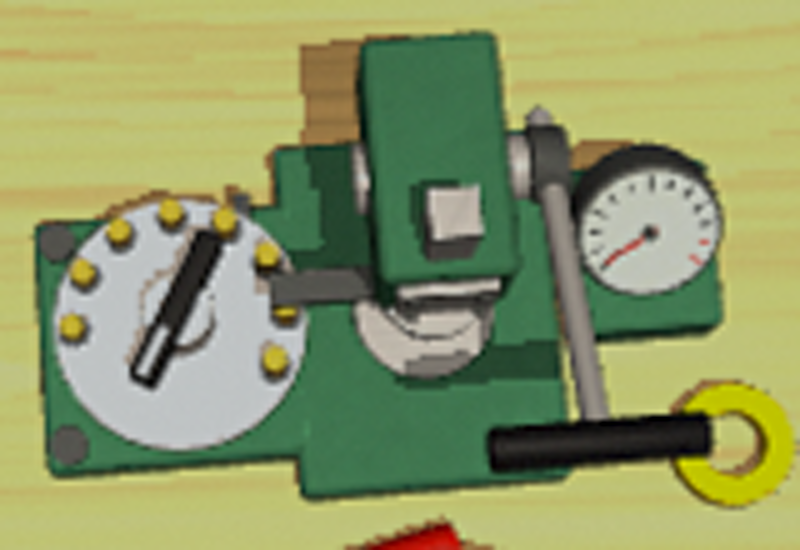

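View pics/c2.png

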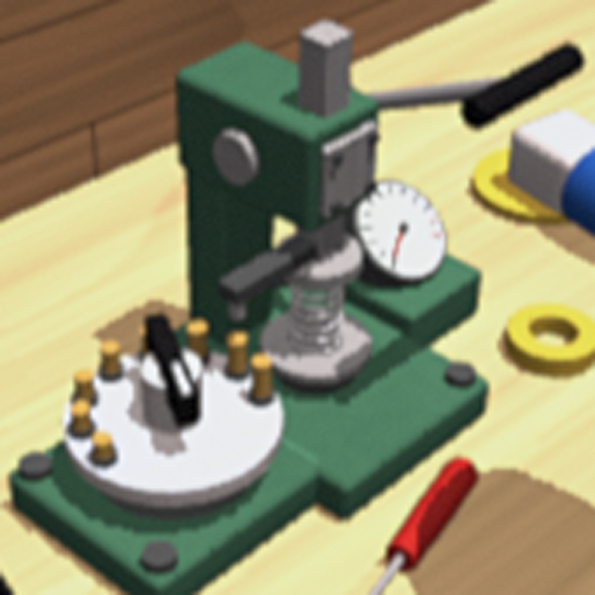

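The enlargements show the bar's white end at full-picture top (299.4,265.6) and its plain end at (311.4,237). The pointer is about 27–30° clockwise of the operator's side. The finger hangs over a screw at the right of the disc. Next I'll measure the points across both views.

```bash
python3 - <<'E'
from h import *
W=np.load("pics/W.npy");top=cv2.imread("pics/top0.png");side=cv2.imread("pics/side0.png")
def tri(a,b):
    M=[]
    for n,p in(("top",a),("side",b)):
        K,Rm,t=cam(n);M.append(K@np.c_[Rm,t])
    x=cv2.triangulatePoints(M[0],M[1],np.array(a,float),np.array(b,float));return (x[:3]/x[3]).ravel()
T=lambda x,y:(270+(x+.5)/5-.5,190+(y+.5)/5-.5)
S=lambda x,y:(245+(x+.5)/3.5-.5,160+(y+.5)/3.5-.5)
# bar
v,u=np.mgrid[190:300,270:430]
hs=cv2.cvtColor(top,cv2.COLOR_BGR2HSV)[190:300,270:430]
m=((W[...,2]>118)&(W[...,2]<136)&(abs(W[...,1]-115)<30)&(W[...,0]<640)).astype(np.uint8)
c=max(cv2.findContours(m,0,1)[0],key=cv2.contourArea);r=cv2.minAreaRect(c);print("bar rect px",r[0][0]+270,r[0][1]+190,r[1],r[2])
bc=(r[0][0]+270,r[0][1]+190);print("axis@128",plane("top",*bc,128))
e1=plane("top",*T(147,378),128);e2=plane("top",*T(210,238),128);d=e1-e2
print(e1,e2,np.linalg.norm(d),(e1+e2)/2,np.degrees(np.arctan2(d[1],d[0])))
pts=np.argwhere(m)[:, ::-1]+[270,190];wp=np.array([plane("top",*p,128)[:2] for p in pts]);ev,V=np.linalg.eigh(np.cov(wp.T));print("pca",wp.mean(0),np.degrees(np.arctan2(*V[::-1,1])))
# disc: bright, height 70-82
md=((W[...,2]>68)&(W[...,2]<86)&(hs[...,1]<60)&(hs[...,2]>120)&(W[...,1]>30)).astype(np.uint8)
c=max(cv2.findContours(md,0,1)[0],key=cv2.contourArea);el=cv2.fitEllipse(cv2.convexHull(c));print("disc",el,plane("top",el[0][0]+270,el[0][1]+190,76))
for n,a,b in(("barwhite",T(147,378),S(190,412)),("barfar",T(210,238),S(156,324)),("gripL",T(492,448),S(472,112)),("gripR",T(710,434),S(575,58)),("ram top",T(453,212),S(326,36))):print(n,tri(a,b).round(1))
gl,gr=plane("top",*T(492,448),290),plane("top",*T(710,434),290);d=gl-gr;print("grip",gl,gr,np.linalg.norm(d),"yaw",np.degrees(np.arctan2(-d[0],d[1])))
# grip depth pca
g=W[(W[...,2]>278)&(W[...,2]<302)&(hs[...,2]<70)&(W[...,0]<520)];ev,V=np.linalg.eigh(np.cov(g[:,:2].T));print(g.min(0),g.max(0),np.median(g,0),np.degrees(np.arctan2(*V[::-1,1])))
q=W[(W[...,2]>296)&(W[...,1]<-5)&(W[...,1]>-45)&(W[...,0]>560)];print("ram",q.mean(0))
E
```

```text
bar rect px 304.7876739501953 251.2328872680664 (8.89512825012207, 32.88856506347656) 20.556045532226562
axis@128 [586.22806146 114.75909551 128.        ]
[548.27423015 130.93340381 128.        ] [624.80359761  95.56362056 128.        ] 84.30756580621929 [586.53891388 113.24851219 128.        ] 155.19490969223932
pca [585.95150271 114.10742568] 153.3431946338675
disc ((35.77292251586914, 64.71772003173828), (49.32289505004883, 50.390777587890625), 74.04021453857422) [586.10748015 114.6095253   76.        ]
barwhite [550.5 131.5 110.5]
barfar [626.2  95.2 118.7]
gripL [485.7 -39.1 284.5]
gripR [ 489.1 -141.4  283.7]
ram top [594.9 -24.7 299.5]
grip [485.58273969 -38.17089278 290.        ] [ 489.54349324 -139.30270671  290.        ] 101.20934422117384 yaw 2.2428010795063376
[ 474.41903033 -138.3089788   281.0731282 ] [499.8141565  -36.55521876 298.90197231] [486.60585717 -84.93678198 292.85640801] 93.65800822252444
ram [594.21722594 -25.11546555 302.03248976]
```

The rows are not in the units I measure in: shifts go in shares of 75 cm and turns go in shares of 4 rad. I convert before sending: -155 mm is -0.2067, -150 mm is -0.2, -0.66 rad is -0.165.

```bash
echo '[[[0,0,-0.0533],[0,0,-0.025]],[[0,0,-0.1067],[0,0,-0.06]],[[0,0,-0.16],[0,0,-0.095]],[[0,0,-0.2],[0,0,-0.13]],[[0,0,-0.2067],[0,0,-0.165]]]' | python3 -m creep 40
echo '[[[0,0,0],[0,0,-0.035]],[[0,0,0],[0,0,-0.07]],[[0,0,0],[0,0,-0.105]],[[0,0,0],[0,0,-0.14]],[[0,0,0],[0,0,-0.175]]]' | python3 -m creep
echo '[[[0,0,0],[0,0,-0.035]],[[0,0,0],[0,0,-0.07]],[[0,0,0],[0,0,-0.105]],[[0,0,0],[0,0,-0.14]],[[0,0,0],[0,0,-0.175]]]' | python3 -m creep
echo '[[[0,0,0],[0,0,-0.035]],[[0,0,0],[0,0,-0.07]],[[0,0,0],[0,0,-0.0945]],[[0,0,0],[0,0,-0.0945]]]' | python3 -m creep
cat > go.py <<'E'
import sys
from h import *
s=manip.read_state();Rt=R.from_euler('xyz',s['eef_rot'])
tx,ty,tz=map(float,sys.argv[1:4]);print("clock",s['clock'],"pos",s['eef_pos'].round(1),"rot",s['eef_rot'].round(3),"F",s['wrist_force'].round(1),"J",s['joints'].round(2),"gap",s['finger_gap'].round(1))
print("tool delta",Rt.inv().apply(np.array([tx,ty,tz])-s['eef_pos']).round(1))
E
python3 go.py 586.2 114.3 360
```

```text
clock: 0.6
eef_pos: [129.1, -535.1, 364.2]
eef_rot: [3.138, 0.003, 0.903]
wrist_force: [-0.7, -1.0, 0.2]
finger_gap: 57.3
finger_force: 0.0
clock: 1.1
eef_pos: [129.0, -534.6, 360.1]
eef_rot: [-3.142, -0.001, 1.603]
wrist_force: [0.0, 0.2, -0.2]
finger_gap: 40.2
finger_force: 0.0
clock: 1.6
eef_pos: [129.0, -534.6, 360.1]
eef_rot: [3.141, -0.001, 2.303]
wrist_force: [0.0, 1.0, -0.1]
finger_gap: 40.2
finger_force: 0.0
clock: 2.0
eef_pos: [129.0, -534.6, 360.2]
eef_rot: [3.141, -0.0, 2.676]
wrist_force: [-0.6, -0.0, 0.0]
finger_gap: 40.2
finger_force: 0.0Traceback (most recent call last):
  File "go.py", line 4, in <module>
    tx,ty,tz=map(float,sys.argv[1:4]);print("clock",s['clock'],"pos",s['eef_pos'].round(1),"rot",s['eef_rot'].round(3),"F",s['wrist_force'].round(1),"J",s['joints'].round(2),"gap",s['finger_gap'].round(1))
                                                                                                                                                                                    ^^^^^^^^^^^^^^^^^^^^^
AttributeError: 'float' object has no attribute 'round'
```

```bash
sed -i "s/s\['finger_gap'\].round(1)/s['finger_gap']/" go.py; python3 go.py 586.2 114.3 360
```

```text
clock 2.0 pos [ 129.  -534.6  360.2] rot [ 3.141 -0.     2.676] F [-0.6 -0.   0. ] J [-1.4   0.24  1.25  0.    1.66 -2.51] gap 40.160594796447924
tool delta [-1.175e+02  7.850e+02  5.000e-01]
```

Converted, 200 mm is 0.2667, 160 mm is 0.2133.

```bash
echo '[[[-0.008,0.0533,0],[0,0,0]],[[-0.016,0.1067,0],[0,0,0]],[[-0.024,0.16,0],[0,0,0]],[[-0.032,0.2133,0],[0,0,0]],[[-0.04,0.2667,0],[0,0,0]]]' | python3 -m creep >/dev/null
echo '[[[-0.008,0.0533,0],[0,0,0]],[[-0.016,0.1067,0],[0,0,0]],[[-0.024,0.16,0],[0,0,0]],[[-0.032,0.2133,0],[0,0,0]],[[-0.04,0.2667,0],[0,0,0]]]' | python3 -m creep
echo '[[[-0.008,0.0533,0],[0,0,0]],[[-0.016,0.1067,0],[0,0,0]],[[-0.024,0.16,0],[0,0,0]],[[-0.032,0.2133,0],[0,0,0]],[[-0.04,0.2667,0],[0,0,0]]]' | python3 -m creep >/dev/null
echo '[[[-0.008,0.0533,0],[0,0,0]],[[-0.016,0.1067,0],[0,0,0]],[[-0.024,0.16,0],[0,0,0]],[[-0.032,0.2133,0],[0,0,0]],[[-0.036,0.2467,0],[0,0,0]]]' | python3 -m creep >/dev/null
echo '[[[0,0,0],[0,0,0]]]' | python3 -m creep >/dev/null
python3 go.py 586.2 114.3 200
python3 - <<'E'
from h import *
snap("wrist","w1");i=manip.camera_info("wrist");print(np.array(i["K"]),np.array(i["mount"]))
E
```

```text
clock: 3.0
eef_pos: [363.2, -202.9, 360.5]
eef_rot: [-3.142, 0.0, 2.671]
wrist_force: [0.3, 0.1, 0.2]
finger_gap: 39.9
finger_force: 0.0
clock 4.1 pos [587.6 116.1 358.9] rot [-3.141e+00 -2.000e-03  2.674e+00] F [ 0.9 -0.8  0.6] J [ 0.13  0.36  1.1   0.    1.69 -0.97] gap 39.749419602989065
tool delta [ 1.000e-01 -2.000e+00  1.589e+02]
[[371.64829954   0.         325.84993867]
 [  0.         371.64829954 240.60153607]
 [  0.           0.           1.        ]] [[-1.40672534e-04 -9.73611287e-01 -2.28212714e-01  6.69545424e+01]
 [ 9.99999261e-01 -4.12521840e-04  1.14350987e-03 -3.72909247e-01]
 [-1.20747684e-03 -2.28212384e-01  9.73610625e-01 -1.79501146e+02]
 [ 0.00000000e+00  0.00000000e+00  0.00000000e+00  1.00000000e+00]]
```

View pics/w1.png

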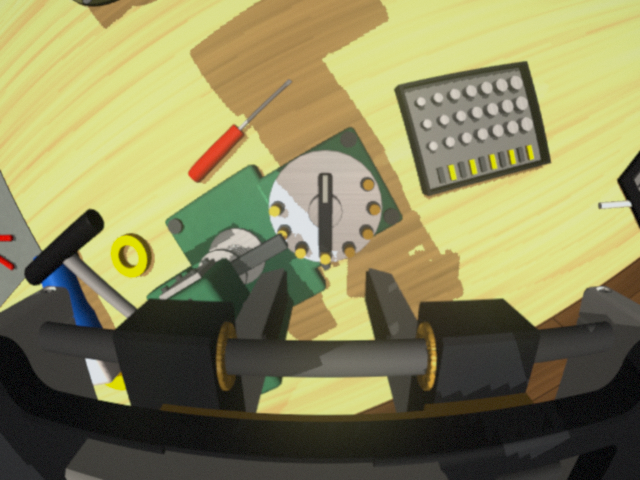

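The wrist view shows the bar upright at column 325, with its white end at (325,175) and the disc centre near (326,206), so it lines up with the gripper. I'll check this by ray.

```bash
python3 - <<'E'
from h import *
s=manip.read_state();Rt=R.from_euler('xyz',s['eef_rot']).as_matrix();i=manip.camera_info("wrist");K=np.array(i["K"]);M=np.array(i["mount"])
def w(u,v,z):
    x=np.array([u-K[0,2],v-K[1,2]])/K[0,0];r=np.hypot(*x);d=np.r_[x/r*np.sin(r),np.cos(r)]
    d=Rt@M[:3,:3]@d;o=Rt@M[:3,3]+s['eef_pos'];return o+d*(z-o[2])/d[2]
a=cv2.imread("pics/w1.png")
g=cv2.cvtColor(a,cv2.COLOR_BGR2HSV);m=((g[...,1]<50)&(g[...,2]>100)).astype(np.uint8)
m[:140]=0;m[275:]=0;m[:,:262]=0;m[:,392:]=0
c=max(cv2.findContours(cv2.morphologyEx(m,cv2.MORPH_OPEN,np.ones((5,5))),0,1)[0],key=cv2.contourArea)
h=cv2.convexHull(c);P=np.array([w(*p[0],76)[:2] for p in h]);e=cv2.fitEllipse(P.astype(np.float32));print("disc",e)
W1=w(325,174,128);print("white end",W1, "axis 45mm on", W1[:2]+45*np.array([np.cos(-.465),np.sin(-.465)]))
E
```

```text
disc ((583.9449462890625, 114.58726501464844), (142.82760620117188, 144.4292449951172), 15.389355659484863)
white end [545.23708042 134.5979323  128.        ] axis 45mm on [585.45905088 114.41890624]
```

Converted, 185 mm is 0.2467, -2.4 mm is -0.0032.

```bash
echo '[[[0.0013,-0.0032,0.06],[0,0,0]],[[0.0013,-0.0032,0.12],[0,0,0]],[[0.0013,-0.0032,0.18],[0,0,0]],[[0.0013,-0.0032,0.22],[0,0,0]],[[0.0013,-0.0032,0.2467],[0,0,0]]]' | python3 -m creep >/dev/null
echo '[[[0,0,0.0267],[0,0,0]],[[0,0,0.0533],[0,0,0]],[[0,0,0.0733],[0,0,0]],[[0,0,0.0893],[0,0,0]],[[0,0,0.0893],[0,0,0]]]' | python3 -m creep
python3 go.py 585.6 114.4 106
```

```text
clock: 5.15
eef_pos: [587.9, 112.2, 114.9]
eef_rot: [3.134, 0.009, 2.673]
wrist_force: [-1.8, 4.1, 34.2]
finger_gap: 40.0
finger_force: 17.9
clock 5.15 pos [587.9 112.2 114.9] rot [3.134 0.009 2.673] F [-1.8  4.1 34.2] J [ 0.13  0.48  1.48  0.    1.16 -0.98] gap 39.96021891503474
tool delta [3.1 0.9 8.9]
```

Converted, -9 mm is -0.012, -8 mm is -0.0107.

```bash
echo '[[[0,0,-0.0107],[0,0,0]],[[0,0,-0.012],[0,0,0]],[[0,0,-0.012],[0,0,0]]]' | python3 -m creep
python3 - <<'E'
from h import *
a,_=snap("wrist","w2");b,d=snap("side","s2");t,_=snap("top","t2")
b=cv2.resize(b[130:330,220:420],(600,600),interpolation=cv2.INTER_CUBIC)
t=t[190:300,270:430]
o=np.zeros((600,800,3),np.uint8);o[:,200:]=b
cv2.imwrite("pics/s2c.png",b[:,:,::-1])
E
```

```text
clock: 5.45
eef_pos: [584.7, 111.7, 117.4]
eef_rot: [-3.141, 0.0, 2.674]
wrist_force: [-0.0, 1.0, -0.1]
finger_gap: 39.8
finger_force: 0.0
```

View pics/s2c.png

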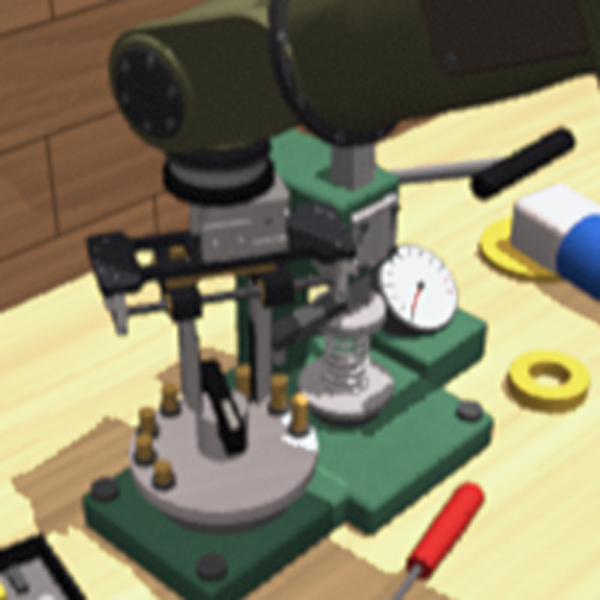

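View pics/w2.png

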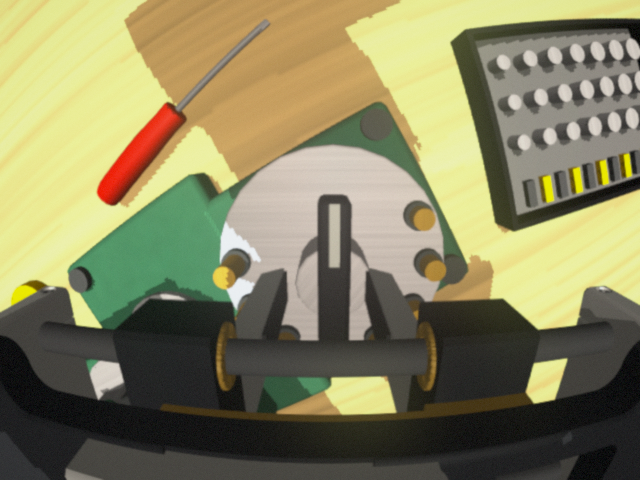

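The side and wrist views show the bar between the open fingers. The right finger, at about (255,400) in the crop, stands close to the ram arm's end. I'll compute the clearances next.

```bash
python3 - <<'E'
from h import *
T=lambda x,y:(270+(x+.5)/5-.5,190+(y+.5)/5-.5)
ax=np.array([585.7,114.4]);th=np.radians(3.3)
def tl(p): 
    q=p[:2]-np.array([594.2,-25.1]);return np.array([[np.cos(th),np.sin(th)],[-np.sin(th),np.cos(th)]])@q
for c in((270,275),(272,308)):print("arm corner tester",tl(plane("top",*T(*c),154)))
for n,p in(("L",(596.4,134.9,117.4)),("R",(573,88.5,117.4)),("axis128",(585.7,114.4,128)),("hubtop",(585.7,114.4,102))):
    q=proj("side",p);print(n,q,(q-[220,130])*3)
import math
# depth-based: side s2 points in region around the right finger
d=np.load("pics/s2.npy")
for (u,v) in((265,330),(262,350),(258,370),(256,385),(254,395),(256,402),(275,350),(290,340),(300,325),(190,340),(193,370),(195,390),(196,402),(275,290)):
    U,V=220+u/3,130+v/3;p=world("side",U,V,d[int(round(V)),int(round(U))]);print((u,v),p.round(),"tester",tl(p).round(),"axisdist",round(np.hypot(*(p[:2]-ax))))
print(manip.read_state()['moment'])
E
```

```text
arm corner tester [ 8.81788152 87.87244351]
arm corner tester [-9.10926869 88.2639749 ]
L [283.75425016 265.79299875] [191.26275048 407.37899626]
R [306.35976702 261.79146259] [259.07930107 395.37438776]
axis128 [293.777523   260.33645663] [221.33256899 391.00936988]
hubtop [294.11352266 269.45333223] [222.34056799 418.35999669]
(265, 330) [560.  93. 186.] tester [-27. 120.] axisdist 33
(262, 350) [563.  94. 167.] tester [-24. 120.] axisdist 31
(258, 370) [565.  96. 150.] tester [-22. 123.] axisdist 28
(256, 385) [567.  96. 135.] tester [-20. 123.] axisdist 26
(254, 395) [567.  98. 126.] tester [-20. 125.] axisdist 24
(256, 402) [567.  97. 119.] tester [-20. 124.] axisdist 26
(275, 350) [580.  65. 144.] tester [-9. 91.] axisdist 49
(290, 340) [582.  48. 144.] tester [-8. 74.] axisdist 66
(300, 325) [581.  39. 154.] tester [-9. 65.] axisdist 76
(190, 340) [586. 141. 188.] tester [  1. 166.] axisdist 27
(193, 370) [587. 139. 159.] tester [  2. 164.] axisdist 24
(195, 390) [585. 139. 142.] tester [  1. 164.] axisdist 25
(196, 402) [586. 138. 131.] tester [  1. 164.] axisdist 24
(275, 290) [543.  99. 232.] tester [-44. 127.] axisdist 46
[-0.01549794 -0.1289132   0.056213  ]
```

```bash
python3 - <<'E'
from h import *
d=np.load("pics/s2.npy");s=manip.read_state();Rt=R.from_euler('xyz',s['eef_rot'])
K,Rm,t=cam("side");v,u=np.mgrid[0:480,0:640];P=np.stack([u,v,np.ones_like(u)],-1)@np.linalg.inv(K).T*d[...,None];W=(P-t)@Rm
L=(W-s['eef_pos'])@Rt.as_matrix()  # tool coords
m=(d>0)&(abs(L[...,1])<105)&(abs(L[...,0])<60)&(L[...,2]<5)&(L[...,2]>-140)
for y0 in range(-105,105,15):
    q=m&(L[...,1]>=y0)&(L[...,1]<y0+15)
    z=L[q]
    h=np.histogram(z[:,2],bins=range(-140,10,10))[0] if len(z) else 0
    print(y0,h, z[z[:,2]>-100][:, 0].min().round() if (z[:,2]>-100).any() else '')
# ram finger/arm/head heights & gauge points near the right end
for (a,b) in((340,235),(345,250),(330,250),(120,330),(115,310),(370,230),(350,260),(345,275),(320,240),(355,195)):
    U,V=int(220+a/3),int(130+b/3);print((a,b),W[V,U].round(),L[V,U].round())
E
```

```text
-105 [43 17  4  0  0  0  0  0  0  0 29 23 21  3] -60.0
-90 [47 25 12 11  2  0  3  8  0  0 45  9  0  0] -60.0
-75 [53 11 35 23  5  0  0  0  0  4 41 10  0  0] -50.0
-60 [40  1 24  1  0  0  0  0  0  1 44 10 11  0] -41.0
-45 [28 40 30 18  0  2  2  1  1  1 15  7  8  0] -33.0
-30 [26 37 38 24  7 19 29 25 27 23 26 24 24 14] -7.0
-15 [29 13 25  1  0  0  0  0  0  0  0  0 24 20] -39.0
0 [ 30  12  27   3   0   0   0   0   0   0   0   0 131  62] -41.0
15 [57 47 29 12  0 11 15 17 19 16 15 13 15 17] -12.0
30 [57 78 43 27  4  4 10 11  9 11 10  9 10  1] -9.0
45 [54  0 33  1  0  0  0  0  0  0  0  0  0  0] 
60 [35  4 27  7  0  0  0  0  0  0  0  0  0  0] 
75 [52 26 17 16  3  0  0  0  0  0  0  0  0  0] 14.0
90 0 
(340, 235) [536.  45. 257.] [  13.  -82. -140.]
(345, 250) [519.  57. 258.] [  34.  -79. -141.]
(330, 250) [526.  64. 257.] [  31.  -69. -141.]
(120, 330) [588. 197. 222.] [  35.   78. -105.]
(115, 310) [590. 199. 239.] [  35.   80. -122.]
(370, 230) [567. -18. 222.] [ -43. -124. -106.]
(350, 260) [517.  55. 250.] [  35.  -81. -134.]
(345, 275) [517.  58. 240.] [  36.  -79. -123.]
(320, 240) [541.  60. 256.] [  16.  -66. -140.]
(355, 195) [576. -10. 250.] [ -47. -113. -133.]
```

The fingers and gripper body are clear of everything. That leaves the wrist link touching the ram's top at z 302 as the likely contact. At TCP z 117 there was no force and the bar overlaps the fingers by 11 mm, so I'll centre and grip at that height.

Converted, 2.9 mm is 0.0039, -0.5 mm is -0.0007.

```bash
echo '[[[0,0.0039,-0.0007],[0,0,0]],[[0,0.0039,-0.0007],[0,0,0]],[[0,0.0039,-0.0007],[0,0,0]]]' | python3 -m creep; echo '[[[0,0,0],[0,0,0]],[[0,0,0],[0,0,0]],[[0,0,0],[0,0,0]],[[0,0,0],[0,0,0]],[[0,0,0],[0,0,0]]]' | python3 -m creep 0 50; python3 go.py 585.7 114.4 117
```

```text
clock: 5.9
eef_pos: [586.1, 114.7, 117.8]
eef_rot: [-3.141, -0.0, 2.675]
wrist_force: [-0.4, -0.7, 0.7]
finger_gap: 39.6
finger_force: 0.0
clock: 6.4
eef_pos: [586.3, 115.0, 118.0]
eef_rot: [3.141, 0.0, 2.675]
wrist_force: [3.3, 4.4, -2.1]
finger_gap: 15.2
finger_force: 50.0
clock 6.4 pos [586.3 115.  118. ] rot [3.141 0.    2.675] F [ 3.3  4.4 -2.1] J [ 0.13  0.48  1.48  0.    1.18 -0.97] gap 15.204466869968806
tool delta [ 0.3 -0.9  1. ]
```

Converted, 0.5 rad is 0.125.

```bash
echo '[[[0,0,0],[0,0,0.025]],[[0,0,0],[0,0,0.05]],[[0,0,0],[0,0,0.075]],[[0,0,0],[0,0,0.1]],[[0,0,0],[0,0,0.125]]]' | python3 -m creep; python3 go.py 585.7 114.4 117
```

```text
clock: 6.9
eef_pos: [586.2, 114.9, 118.0]
eef_rot: [3.141, -0.0, 2.171]
wrist_force: [1.6, 3.3, -1.7]
finger_gap: 15.5
finger_force: 50.0
clock 6.9 pos [586.2 114.9 118. ] rot [ 3.141 -0.     2.171] F [ 1.6  3.3 -1.7] J [ 0.13  0.48  1.48  0.    1.18 -0.47] gap 15.486830288383924
tool delta [-0.1 -0.7  1. ]
```

Converted, 0.5 rad is 0.125.

```bash
echo '[[[0,0,0],[0,0,0.025]],[[0,0,0],[0,0,0.05]],[[0,0,0],[0,0,0.075]],[[0,0,0],[0,0,0.1]],[[0,0,0],[0,0,0.125]]]' | python3 -m creep;echo '[[[0,0,0],[0,0,0.025]],[[0,0,0],[0,0,0.05]],[[0,0,0],[0,0,0.075]],[[0,0,0],[0,0,0.1]],[[0,0,0],[0,0,0.125]]]' | python3 -m creep;echo '[[[0,0,0],[0,0,0.03]],[[0,0,0],[0,0,0.06]],[[0,0,0],[0,0,0.09]],[[0,0,0],[0,0,0.12]],[[0,0,0],[0,0,0.1485]]]' | python3 -m creep; echo '[[[0,0,0],[0,0,0]],[[0,0,0],[0,0,0]]]' | python3 -m creep; python3 go.py 585.7 114.4 117
```

```text
clock: 7.4
eef_pos: [586.0, 114.8, 118.0]
eef_rot: [-3.141, -0.0, 1.671]
wrist_force: [-0.2, 2.1, 0.1]
finger_gap: 15.4
finger_force: 50.0
clock: 7.9
eef_pos: [585.7, 114.8, 118.0]
eef_rot: [-3.141, 0.0, 1.171]
wrist_force: [-2.5, 3.2, 1.6]
finger_gap: 15.2
finger_force: 50.0
clock: 8.4
eef_pos: [585.5, 115.0, 117.9]
eef_rot: [-3.14, 0.001, 0.576]
wrist_force: [-4.7, 3.5, 2.3]
finger_gap: 15.1
finger_force: 50.0
clock: 8.6
eef_pos: [585.5, 115.0, 118.0]
eef_rot: [-3.14, 0.001, 0.581]
wrist_force: [-3.6, 3.1, 1.5]
finger_gap: 15.5
finger_force: 50.0
clock 8.6 pos [585.5 115.  118. ] rot [-3.14e+00  1.00e-03  5.81e-01] F [-3.6  3.1  1.5] J [0.13 0.48 1.48 0.   1.18 1.12] gap 15.488736857446
tool delta [-0.2  0.6  1. ]
```

Converted, -195 mm is -0.26, -150 mm is -0.2, 0.523 rad is 0.1308.

```bash
echo '[[[0,0,0],[0,0,0]],[[0,0,0],[0,0,0]],[[0,0,0],[0,0,0]]]' | python3 -m creep 40; echo '[[[0,0,-0.0267],[0,0,0]],[[0,0,-0.08],[0,0,0]],[[0,0,-0.14],[0,0,0]],[[0,0,-0.2],[0,0,0]],[[0,0,-0.26],[0,0,0]]]' | python3 -m creep;  echo '[[[0,0,-0.0533],[0,0,0.0325]],[[0,0,-0.06],[0,0,0.065]],[[0,0,-0.06],[0,0,0.0975]],[[0,0,-0.06],[0,0,0.1308]],[[0,0,-0.06],[0,0,0.1308]]]' | python3 -m creep 0 30; python3 go.py 486.7 -89.3 350
python3 - <<'E'
from h import *
a,_=snap("wrist","w3")
b,_=snap("side","s3");cv2.imwrite("pics/w3c.png",np.hstack([a,b])[::,:,::-1][100:480,200:1000])
E
```

```text
clock: 8.9
eef_pos: [586.2, 114.4, 118.0]
eef_rot: [3.141, 0.0, 0.581]
wrist_force: [-0.5, -0.5, -0.4]
finger_gap: 36.0
finger_force: 0.0
clock: 9.4
eef_pos: [585.8, 114.4, 314.9]
eef_rot: [3.141, -0.0, 0.581]
wrist_force: [0.6, 0.4, -0.6]
finger_gap: 40.2
finger_force: 0.0
clock: 9.9
eef_pos: [586.1, 114.5, 358.0]
eef_rot: [3.141, -0.0, 0.055]
wrist_force: [-0.4, 0.1, 0.3]
finger_gap: 3.2
finger_force: 0.0
clock 9.9 pos [586.1 114.5 358. ] rot [ 3.141 -0.     0.055] F [-0.4  0.1  0.3] J [ 0.13  0.35  1.11 -0.    1.68  1.65] gap 3.207953020292648
tool delta [-110.6  197.9    8. ]
```

View pics/w3c.png

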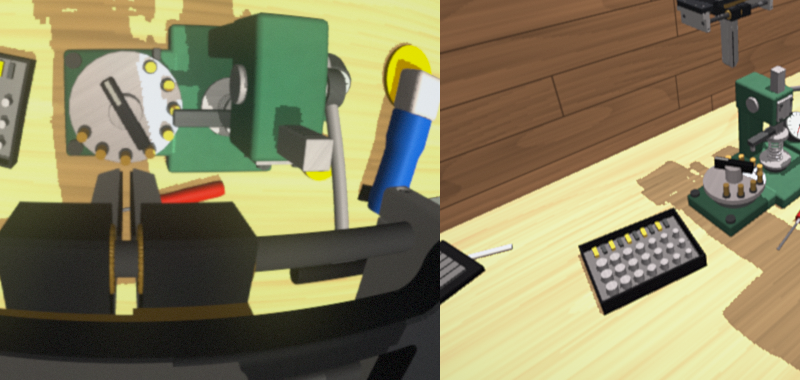

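The wrist view shows the pointer end at (113,87) in the crop, away from the operator and about 30° towards the turret side, so that's four clicks clockwise. Next is the lever.

Converted, 198 mm is 0.264, -110.6 mm is -0.1475.

```bash
echo '[[[-0.0293,0.0533,0],[0,0,0]],[[-0.0587,0.1067,0],[0,0,0]],[[-0.088,0.16,0],[0,0,0]],[[-0.1173,0.2133,0],[0,0,0]],[[-0.1475,0.264,0],[0,0,0]]]' | python3 -m creep; echo '[[[0,0,0],[0,0,0]]]' | python3 -m creep; echo '[[[0,0,0.0267],[0,0,0]],[[0,0,0.0533],[0,0,0]],[[0,0,0.0667],[0,0,0]],[[0,0,0.072],[0,0,0]],[[0,0,0.072],[0,0,0]]]' | python3 -m creep; python3 go.py 486.7 -89.3 295
python3 - <<'E'
from h import *
# arc of grip: desired TCP for each lever angle
th=np.radians(3.3)
for a in (0,.1,.2,.3,.4,.5,.6,.7,.73,.8,.87,.9):
    g=.45-a;x=42-170*np.cos(g);print(a,(x+111).round(1),(210+170*np.sin(g)+11).round(1))
s=snap("side","s4")[0]
a=snap("top","t4")[0]
cv2.imwrite("pics/t4c.png",cv2.resize(np.hstack([a[190:300,270:430],s[130:240,320:480]]),(800,275))[:,:,::-1])
E
```

```text
clock: 10.5
eef_pos: [486.0, -90.9, 358.0]
eef_rot: [3.141, -0.0, 0.062]
wrist_force: [1.4, -1.1, 0.4]
finger_gap: 0.1
finger_force: 0.0
clock: 10.6
eef_pos: [485.5, -92.9, 358.5]
eef_rot: [3.141, -0.001, 0.057]
wrist_force: [1.0, 1.1, 0.6]
finger_gap: 0.4
finger_force: 0.0
clock: 11.1
eef_pos: [487.3, -89.2, 304.1]
eef_rot: [-3.142, 0.0, 0.059]
wrist_force: [-0.6, 0.1, -0.3]
finger_gap: 0.5
finger_force: 0.0
clock 11.1 pos [487.3 -89.2 304.1] rot [-3.142  0.     0.059] F [-0.6  0.1 -0.3] J [-0.25  0.12  1.51 -0.    1.51  1.26] gap 0.47802031262000966
tool delta [-0.6  0.1  9.1]
0 -0.1 294.9
0.1 -6.7 279.3
0.2 -11.7 263.1
0.3 -15.1 246.4
0.4 -16.8 229.5
0.5 -16.8 212.5
0.6 -15.1 195.6
0.7 -11.7 178.9
0.73 -10.4 174.0
0.8 -6.7 162.7
0.87 -2.2 151.7
0.9 -0.1 147.1
```

View pics/t4c.png

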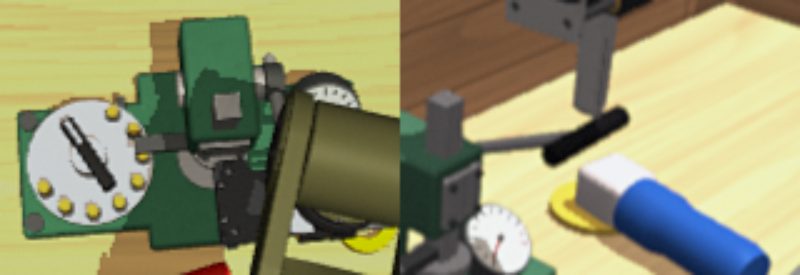

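The picture shows the turret's pointer at upper left as intended, and the shut fingers standing over the middle of the grip. I'll press down along the grip's arc.

Converted, 41 mm is 0.0547, -9.5 mm is -0.0127.

```bash
echo '[[[0,0,0.0107],[0,0,0]],[[-0.004,0,0.0213],[0,0,0]],[[-0.0093,0,0.0333],[0,0,0]],[[-0.0127,0,0.044],[0,0,0]],[[-0.016,0,0.0547],[0,0,0]]]' | python3 -m creep; echo '[[[-0.0027,0,0.0107],[0,0,0]],[[-0.004,0,0.0213],[0,0,0]],[[-0.0053,0,0.032],[0,0,0]],[[-0.0067,0,0.044],[0,0,0]],[[-0.0067,0,0.0547],[0,0,0]]]' | python3 -m creep; echo '[[[0,0,0.0107],[0,0,0]],[[0.0007,0,0.0213],[0,0,0]],[[0.0013,0,0.0293],[0,0,0]],[[0.002,0,0.0373],[0,0,0]],[[0.0027,0,0.0427],[0,0,0]]]' | python3 -m creep; python3 go.py 486.7 -89.3 174
```

```text
clock: 11.7
eef_pos: [474.7, -90.2, 262.4]
eef_rot: [3.142, 0.0, 0.058]
wrist_force: [-3.8, -1.0, 4.2]
finger_gap: 0.5
finger_force: 2.1
clock: 12.2
eef_pos: [469.9, -90.4, 221.3]
eef_rot: [-3.142, 0.0, 0.058]
wrist_force: [-5.7, -0.6, 5.9]
finger_gap: 0.0
finger_force: 3.3
clock: 12.7
eef_pos: [471.9, -90.4, 189.4]
eef_rot: [3.142, 0.001, 0.058]
wrist_force: [-5.7, -0.6, 7.6]
finger_gap: 0.7
finger_force: 4.1
clock 12.7 pos [471.9 -90.4 189.4] rot [3.142e+00 1.000e-03 5.800e-02] F [-5.7 -0.6  7.6] J [-0.27  0.16  1.73 -0.    1.25  1.25] gap 0.6921143822368655
tool delta [14.8 -0.2 15.4]
```

Converted, 14 mm is 0.0187, 11 mm is 0.0147.

```bash
echo '[[[0.0013,0,0.0053],[0,0,0]],[[0.0027,0,0.0107],[0,0,0]],[[0.004,0,0.0147],[0,0,0]],[[0.0047,0,0.0187],[0,0,0]]]' | python3 -m creep; echo '[[[0.0007,0,0.0027],[0,0,0]],[[0.0013,0,0.0053],[0,0,0]],[[0.002,0,0.0053],[0,0,0]]]' | python3 -m creep
```

```text
clock: 13.1
eef_pos: [475.5, -90.2, 175.7]
eef_rot: [3.142, 0.0, 0.058]
wrist_force: [-5.7, -1.1, 8.6]
finger_gap: 0.2
finger_force: 4.5
clock: 13.4
eef_pos: [476.8, -90.1, 171.6]
eef_rot: [3.142, 0.001, 0.058]
wrist_force: [-6.4, -0.6, 8.7]
finger_gap: 0.4
finger_force: 4.5
```

Converted, 3 mm is 0.004, 1.5 mm is 0.002.

```bash
echo '[[[0.0007,0,0.002],[0,0,0]],[[0.0013,0,0.004],[0,0,0]],[[0.0013,0,0.004],[0,0,0]]]' | python3 -m creep
```

```text
clock: 13.7
eef_pos: [477.9, -90.0, 168.7]
eef_rot: [3.142, 0.001, 0.058]
wrist_force: [-7.6, -0.9, 9.2]
finger_gap: 0.2
finger_force: 4.6
```

Converted, 4 mm is 0.0053, 2 mm is 0.0027.

```bash
echo '[[[0.0009,0,0.0027],[0,0,0]],[[0.0017,0,0.0053],[0,0,0]],[[0.0017,0,0.0053],[0,0,0]]]' | python3 -m creep;echo '[[[0.0007,0,0.002],[0,0,0]],[[0.0013,0,0.004],[0,0,0]],[[0.0013,0,0.004],[0,0,0]]]' | python3 -m creep
```

```text
clock: 14.0
eef_pos: [479.2, -90.0, 164.7]
eef_rot: [3.141, 0.0, 0.058]
wrist_force: [-6.0, -0.8, 9.1]
finger_gap: 0.6
finger_force: 4.8
clock: 14.3
eef_pos: [480.3, -89.9, 161.8]
eef_rot: [3.141, 0.0, 0.058]
wrist_force: [-6.0, -0.6, 10.1]
finger_gap: 0.1
finger_force: 4.9
```

The rows are not in the units I measure in: shifts go in shares of 75 cm and turns go in shares of 4 rad. I convert before sending: 3 mm is 0.004, 1.5 mm is 0.002.

```bash
echo '[[[0.0007,0,0.002],[0,0,0]],[[0.0013,0,0.004],[0,0,0]],[[0.0013,0,0.004],[0,0,0]]]' | python3 -m creep
```

```text
clock: 14.6
eef_pos: [481.3, -89.9, 158.9]
eef_rot: [3.141, 0.0, 0.058]
wrist_force: [-8.2, 0.2, 11.1]
finger_gap: 0.5
finger_force: 5.6
```

Converted, 3 mm is 0.004, 1.5 mm is 0.002.

```bash
echo '[[[0.0008,0,0.002],[0,0,0]],[[0.0016,0,0.004],[0,0,0]],[[0.0016,0,0.004],[0,0,0]]]' | python3 -m creep;echo '[[[0.0008,0,0.002],[0,0,0]],[[0.0016,0,0.004],[0,0,0]],[[0.0016,0,0.004],[0,0,0]]]' | python3 -m creep
```

```text
clock: 14.9
eef_pos: [482.3, -89.8, 156.0]
eef_rot: [3.141, 0.001, 0.058]
wrist_force: [-9.1, -0.7, 13.3]
finger_gap: 0.2
finger_force: 6.7
clock: 15.2
eef_pos: [483.4, -89.8, 153.2]
eef_rot: [3.141, 0.001, 0.058]
wrist_force: [-10.3, -0.5, 16.0]
finger_gap: 0.7
finger_force: 8.2
```

Converted, 2 mm is 0.0027, 1.5 mm is 0.002.

```bash
echo '[[[0.0007,0,0.002],[0,0,0]],[[0.0011,0,0.0027],[0,0,0]],[[0.0011,0,0.0027],[0,0,0]]]' | python3 -m creep
```

```text
clock: 15.5
eef_pos: [484.2, -89.7, 151.4]
eef_rot: [3.141, 0.001, 0.058]
wrist_force: [-12.1, -0.7, 17.6]
finger_gap: 0.2
finger_force: 9.3
```

Converted, 2 mm is 0.0027, 1.5 mm is 0.002.

```bash
echo '[[[0.0008,0,0.002],[0,0,0]],[[0.0011,0,0.0027],[0,0,0]],[[0.0011,0,0.0027],[0,0,0]]]' | python3 -m creep;python3 - <<'E'
from h import *
b,_=snap("side","s5");cv2.imwrite("pics/s5c.png",cv2.resize(b[180:310,250:410],(800,600),interpolation=cv2.INTER_CUBIC)[:,:,::-1])
E
```

```text
clock: 15.8
eef_pos: [484.9, -89.7, 149.6]
eef_rot: [3.141, 0.001, 0.058]
wrist_force: [-13.1, -0.4, 20.1]
finger_gap: 0.5
finger_force: 10.5
```

View pics/s5c.png

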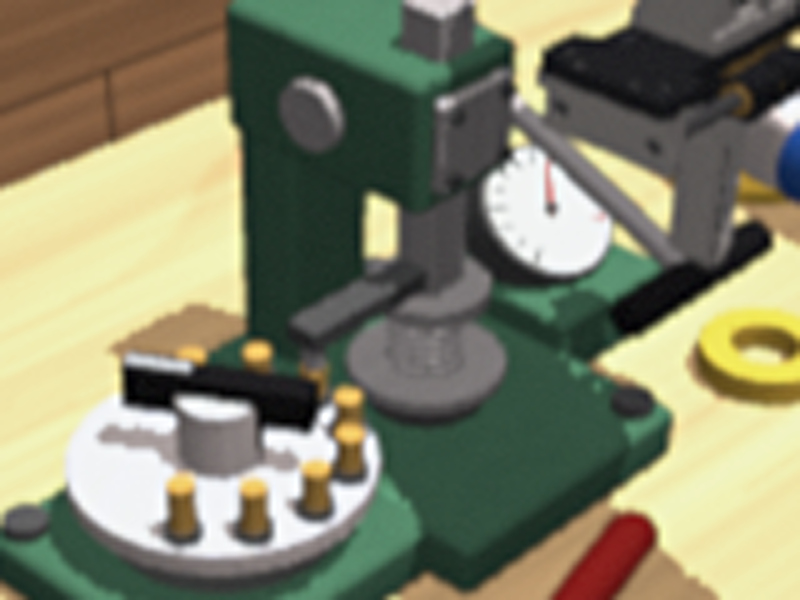

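The view shows the finger down on the screw at about (315,365), and the force now rises about 1.2 N/mm against 0.1 N/mm before, so it has reached the stop. I'll press a bit firmer and hold.

Converted, 3 mm is 0.004, 1.2 mm is 0.0016.

```bash
echo '[[[0.0008,0,0.002],[0,0,0]],[[0.0016,0,0.004],[0,0,0]],[[0.0016,0,0.004],[0,0,0]]]' | python3 -m creep;echo '[[[0.0008,0,0.002],[0,0,0]],[[0.0016,0,0.004],[0,0,0]],[[0.0016,0,0.004],[0,0,0]]]' | python3 -m creep; python3 - <<'E'
from h import *
# ram top and platen height vs start, from side depth
d=np.load("pics/s5.npy");K,Rm,t=cam("side")
def Wof(d):
    v,u=np.mgrid[0:480,0:640];P=np.stack([u,v,np.ones_like(u)],-1)@np.linalg.inv(K).T*d[...,None];return (P-t)@Rm
d6=snap("side","s6")[1]
for n,dd in(("0",np.load("pics/side0.npy")),("s5",d),("s6",d6)):
    W=Wof(dd);a=(abs(W[...,0]-594)<9)&(abs(W[...,1]+25)<9)&(W[...,2]>253);r=(W[a][:,2]);
    th=np.radians(3.3);q=W[...,:2]-[594.2,-25.1];x=q[...,0]*np.cos(th)+q[...,1]*np.sin(th);y=-q[...,0]*np.sin(th)+q[...,1]*np.cos(th)
    b=(abs(x)<5)&(y>45)&(y<80)&(W[...,2]>112)&(W[...,2]<170)
    print(n,"ramtop",np.percentile(r,90).round(1),len(r),"armtop",np.percentile(W[b][:,2],[50,80]).round(1),b.sum())
E
```

```text
clock: 16.15
eef_pos: [486.1, -89.7, 146.8]
eef_rot: [3.141, 0.001, 0.058]
wrist_force: [-15.7, 1.2, 23.6]
finger_gap: 0.6
finger_force: 12.5
clock: 16.45
eef_pos: [487.4, -89.6, 144.2]
eef_rot: [3.141, 0.001, 0.058]
wrist_force: [-17.0, -0.7, 28.5]
finger_gap: 0.1
finger_force: 14.7
0 ramtop 303.5 31 armtop [154.6 155.2] 34
s5 ramtop 276.9 31 armtop [128.3 129.4] 36
s6 ramtop 276.5 32 armtop [127.6 128.2] 40
```

```bash
for i in 1 2 3; do echo '[[[0,0,0],[0,0,0]],[[0,0,0],[0,0,0]],[[0,0,0],[0,0,0]],[[0,0,0],[0,0,0]],[[0,0,0],[0,0,0]]]' | python3 -m creep | sed -n '1,4p'; done
```

```text
clock: 17.0
eef_pos: [487.3, -89.6, 144.3]
eef_rot: [3.141, 0.0, 0.058]
wrist_force: [-17.4, -0.1, 28.4]
clock: 17.5
eef_pos: [487.3, -89.6, 144.3]
eef_rot: [3.141, 0.001, 0.058]
wrist_force: [-17.6, 0.1, 27.4]
clock: 18.0
eef_pos: [487.3, -89.6, 144.3]
eef_rot: [3.141, 0.0, 0.058]
wrist_force: [-18.0, -0.6, 28.3]
```

Converted, -28 mm is -0.0373, -21 mm is -0.028.

```bash
echo '[[[-0.0027,0,-0.0067],[0,0,0]],[[-0.0053,0,-0.0133],[0,0,0]],[[-0.008,0,-0.02],[0,0,0]],[[-0.0107,0,-0.028],[0,0,0]],[[-0.0133,0,-0.0373],[0,0,0]]]' | python3 -m creep | sed -n '1,4p'
echo '[[[-0.0027,0,-0.0093],[0,0,0]],[[-0.004,0,-0.0187],[0,0,0]],[[-0.0053,0,-0.028],[0,0,0]],[[-0.0067,0,-0.0373],[0,0,0]],[[-0.008,0,-0.0467],[0,0,0]]]' | python3 -m creep| sed -n '1,4p'
echo '[[[-0.0007,0,-0.0093],[0,0,0]],[[-0.0011,0,-0.0187],[0,0,0]],[[-0.0013,0,-0.028],[0,0,0]],[[-0.0007,0,-0.0373],[0,0,0]],[[0,0,-0.0467],[0,0,0]]]' | python3 -m creep| sed -n '1,4p'
echo '[[[0.0013,0,-0.0093],[0,0,0]],[[0.0033,0,-0.0187],[0,0,0]],[[0.0053,0,-0.0267],[0,0,0]],[[0.008,0,-0.0347],[0,0,0]],[[0.0107,0,-0.0427],[0,0,0]]]' | python3 -m creep| sed -n '1,4p'
echo '[[[0.0027,0,-0.0067],[0,0,0]],[[0.0053,0,-0.012],[0,0,0]],[[0.008,0,-0.0173],[0,0,0]],[[0.0107,0,-0.0227],[0,0,0]],[[0.012,0,-0.0267],[0,0,0]]]' | python3 -m creep| sed -n '1,4p'
python3 go.py 486.7 -89.3 310
```

```text
clock: 18.5
eef_pos: [478.1, -90.1, 171.4]
eef_rot: [3.141, -0.001, 0.058]
wrist_force: [-2.2, 0.9, 9.3]
clock: 19.0
eef_pos: [473.1, -90.4, 206.8]
eef_rot: [3.141, -0.004, 0.058]
wrist_force: [5.8, 0.7, 6.8]
clock: 19.5
eef_pos: [472.3, -90.3, 241.3]
eef_rot: [3.142, -0.001, 0.058]
wrist_force: [2.8, -0.1, 3.5]
clock: 20.0
eef_pos: [479.9, -89.9, 273.3]
eef_rot: [-3.141, 0.0, 0.058]
wrist_force: [1.5, -0.3, 1.8]
clock: 20.5
eef_pos: [489.1, -89.3, 293.2]
eef_rot: [3.142, -0.0, 0.058]
wrist_force: [1.6, 1.0, 1.5]
clock 20.5 pos [489.1 -89.3 293.2] rot [ 3.142 -0.     0.058] F [1.6 1.  1.5] J [-0.25  0.13  1.53  0.    1.49  1.26] gap 0.6886211655439028
tool delta [ -2.4  -0.2 -16.8]
```

Converted, -50 mm is -0.0667, -20 mm is -0.0267.

```bash
echo '[[[0,0,-0.0027],[0,0,0]],[[0,0,-0.0053],[0,0,0]],[[0,0,-0.0107],[0,0,0]],[[0,0,-0.0267],[0,0,0]],[[0,0,-0.0667],[0,0,0]]]' | python3 -m creep
echo '[[[-0.0267,0,-0.04],[0,0,0]],[[-0.08,0,-0.0667],[0,0,0]],[[-0.1333,0,-0.0667],[0,0,0]],[[-0.16,0,-0.0667],[0,0,0]],[[-0.16,0,-0.0667],[0,0,0]]]' | python3 -m creep
python3 - <<'E'
from h import *
a,_=snap("top","t7");b,d=snap("side","s7")
cv2.imwrite("pics/f.png",cv2.resize(np.hstack([a[190:300,270:430],b[160:270,250:410]]),(800,275))[:,:,::-1])
K,Rm,t=cam("side");v,u=np.mgrid[0:480,0:640];W=(np.stack([u,v,np.ones_like(u)],-1)@np.linalg.inv(K).T*d[...,None]-t)@Rm
r=W[(abs(W[...,0]-594)<9)&(abs(W[...,1]+25)<9)&(W[...,2]>253)][:,2];print("ramtop",np.percentile(r,90))
p0=cv2.imread("pics/top0.png");df=cv2.absdiff(p0[...,::-1].copy(),a).max(2)[150:330,180:500]>60
n,l,s,c=cv2.connectedComponentsWithStats(df.astype(np.uint8))
for i in range(1,n):
    if s[i,4]>15:print(c[i]+[180,150],s[i,4])
E
```

```text
clock: 21.0
eef_pos: [488.2, -89.2, 342.3]
eef_rot: [-3.14, 0.004, 0.058]
wrist_force: [0.0, 0.5, 0.4]
finger_gap: 0.1
finger_force: 0.0
clock: 21.5
eef_pos: [367.5, -96.3, 394.7]
eef_rot: [3.14, -0.003, 0.057]
wrist_force: [0.2, -0.8, -0.3]
finger_gap: 0.5
finger_force: 0.0
ramtop 303.2811709011091
[304.38131313 248.46969697] 396
[286.41666667 244.80555556] 36
[352.         256.81751825] 137
[284.25714286 255.54285714] 35
[287.56097561 265.17073171] 41
[383.75  267.625] 16
[296.05263158 272.63157895] 38
[317.45714286 271.08571429] 35
[307.02777778 274.77777778] 36
[407.66379535 312.68859306] 3831
[318.45364238 318.67549669] 302
```

View pics/f.png

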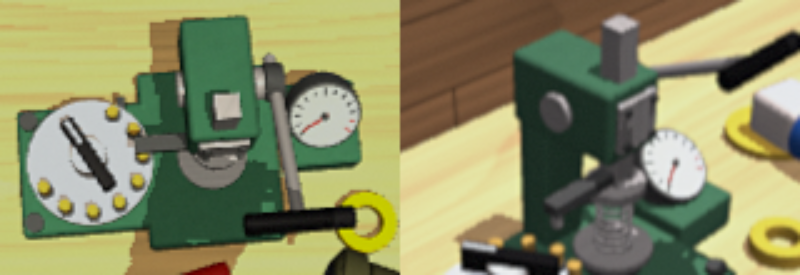

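The final view shows the lever back at the top (ram top at 303), the gauge near zero, the pointer four clicks clockwise of its start, and the bystanders where they were.

```bash
python3 -c "
from cell import manip
print(manip.sign_off())"
```

```text
the job is handed in; nothing more can be done
None
```

The job is handed in: I turned the turret four clicks clockwise, held the lever at about 28 N on the stop for 1.5 s, and eased it back to the top. While I lowered the gripper to the turret, something on the arm, most likely the wrist link on the ram's top, pressed with about 34 N against the 40 N limit.

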